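Free a glued clarinet barrel from its clamping jig and hold it up for a bore check

TASK

The glue on the clarinet barrel in the clamping jig has set. Pull the jig's plunger up by its knob, swing the arm well aside (about a quarter turn), draw the barrel straight up off its spigot, then turn it level with its bore pointing straight front to back over the bench, so that I can sight through it from behind you, and hold it still like that at least 15 cm above the bench. Finish while still holding it up there, leave the arm swung aside, and do not disturb the other barrel, the mouthpiece, the glue bottle or the film can.

Things in the scene. Friction and masses are not known exactly. Their poses are not given: they have to be found in the camera images.
- jig: clamping jig, fast on the black mat (3 mm thick): grey plate 140 x 78 x 12 mm (x -40 to +100, y -39 to +39 mm). Origin on the spigot's axis at mat height, z up, x from the spigot to the steel pillar (20 mm thick, 65 mm away). A round seat 38 mm across ends 18 mm above the mat; from it the white spigot, 16 mm across with tapered tip, rises to 47 mm. The pillar with the arm's screw ends at 121 mm.
- swing_arm (a joint): turn of the arm (rad) about the upright pillar: 0 = over the spigot, as at the start; grows clockwise seen from above (the knob first goes towards the jig's +y) to a stop at 1.85. Friction keeps it where it is left; about 2 N at the knob move it. The arm is an aluminium bar 26 mm wide, 11 mm thick, its underside 103 mm above the mat.
- plunger (a joint): lift of the plunger (m) in the arm's free end: 0 to 0.002 at the start, when its white plug reaches 4 to 6 mm into the barrel's upper end and so keeps the arm from swinging; 0.014 = fully up; free of the barrel above 0.008. Friction of 2.5 N keeps it where it is left.
- knob (a point): middle of the plunger's upright round black pull knob (24 mm across, 24 mm tall; grip it from above), 136 mm above the mat with the plunger down; the arm's brass bush, 17 mm across, then lies 19.5 mm below this point. It turns and lifts with arm and plunger.
- swing_hinge (a point): point on the pillar's axis, about which the arm turns, at the height of the arm's underside; 65 mm from the knob's axis.
- barrel: the barrel in the jig: black tube 64 mm long, 28 mm across at its waist (from 19 to 45 mm above its lower end), with steel rings 33 mm across and 6 mm wide at both ends; bore 18 mm or more, 1 to 2 mm of play a side on the spigot; 35 to 70 g. Origin at the centre of its lower end, z along the bore to the upper end. It starts on the seat, lower end 18 mm above the mat.
- barrel_mid (a point): centre of the barrel, 32 mm along its bore from the origin; axes as the barrel's.
- spigot_tip (a point): top of the spigot, on its axis, 47 mm above the mat.
- bench_front (a point): an unseen reference on the bench: its x axis points straight away from the robot (front to back), z up. (the world's x axis). Mind the red tool chest at the left of the bench, 373 mm high, when moving across.
- spare_barrel: another, shorter black barrel, 54 mm long, standing free on the bench beside the mat: not to be moved. Origin at the centre of its lower end.
- mouthpiece: black mouthpiece with brass ligature, 95 mm tall and 33 mm across, standing free: not to be moved. Origin at the centre of its foot.
- glue: small white glue bottle with blue cap, 75 mm tall, 22 x 31 mm: not to be moved. Origin under its centre.
- film_can: open white film can, 49 mm tall, 32 mm across: not to be moved. Origin under its centre.
There are look-alikes about, which are no part of the job. What is shaped like the barrel but purple or red is not meant.

How it is judged:
By the outcome, as a careful person would: the job done as asked, in the order asked, and still so for the second after the job is handed in, while the arm keeps its last pose, push and grip.
It also fails if it takes over 61 s, if anything falls off the work surface, if the arm or the gripper's body presses on something with over 40 N, if the wrist force passes 120 N, or if a joint passes its speed limit or range.

ROBOT

A 7-joint arm with a two-finger parallel gripper is mounted at the origin on a cart in front of the work surface, level with it; the furniture and walls round the work are solid. World frame = base frame: x ahead of the robot, y to its left, z up, the work surface at z = 0. Lengths are in m, angles in rad, forces in N, time in s.
With the tool pointing down it reaches from about 0.4 to 0.875 m from the base axis. Payload 19.3 kg.
Tool frame: the origin (TCP) lies at the very end of the fingers, on their centre line; the grasp point (between the pads) lies 19 mm behind it; z points along the fingers, y is the line along which they close (so a half turn about z gives the same grasp; the last joint's range is limited). The gripper opens to 85 mm and grips with 20 to 120 N. Pads are 22 mm wide; open, the fingers measure 114 mm over their backs; the gripper's body (76 mm by 85 mm) begins 54 mm behind the grasp point. The pads swing forward as they close: fully open they stand 13 mm farther back than shut.
Start: joints at [-1.3, 0.521, -0.036, 1.599, 0.021, 1.021, -0.113], TCP at [0.209, 0.589, 0.231] pointing down, gripper open.
Joint ranges: [-2.91, 2.91], [-0.3, 2.13], [-1.5, 1.42], [0.17, 2.43], [-1.26, 4.41], [0.16, 1.93], [-2.52, 2.52]. Speed limits (rad/s): [1.89, 1.89, 2.39, 2.39, 3.01, 3.01, 3.01].

INTERFACE

Orientations are given as [roll, pitch, yaw] about the fixed x, y, z axes, in that order (R = Rz(yaw) Ry(pitch) Rx(roll)).
In Python, from workcell import bot gives the robot as it stands.
- The arm moves only by the shell command python3 -m crank 'ROWS' [FORCE]. ROWS is a JSON object of lists of equal length, an entry for each row: "travel": the shift along the world's x, y, z in cm, a list of three; "turn": the turn, a rotation vector about the world's x, y, z in degrees, a list of three; "gripper": the closure, from 0 (fully open) to 1 (shut). A call has exactly 5 rows; each row is the pose to reach, as a shift and turn from the pose commanded when the call began; what a row does not reach only later rows make up. A row lasts 1/10 s, in which the tool goes at most 50 mm and 8.59 degrees, less where a joint would pass 70% of its speed; a pose out of reach is approached as far as the arm can. A call with a gripper value outside its range is refused whole. The fingers move at their own pace and stop on an object; FORCE is the grip in N (left out, the last holds). Time passes only in rows, so rows that repeat a pose let the fingers close, or fill a call up. It gives the time, the measured TCP pose, the force, the opening and the grip force at its end, in the units of the state.
- bot.observe(): the state, without advancing time (a new reading comes with each control period).
- bot.grab_frame(name): name is "scene" or "top" or "wrist"; returns a dict with "pixels" (480x640x3 uint8, red, green, blue), "fx", "fy", "cx", "cy" (pixels), "extrinsics" (4x4, takes a point from world to camera coordinates). Camera axes: x right, y down, z forward; pixel columns grow to the right and rows downward; lengths in m; the calibration is good to about 2 mm. The wrist camera is an equidistant fisheye: a pixel r from the principal point sees the ray r / f radians off the axis. A picture is of the moment at which its call begins. There is no depth.
- bot.job_done(): hands the job in; it is judged then, once.
The state is a dict: "clock": time; "qpos": joint angles; "qd": joint speeds; "joint_efforts": joint torques, N m; "position": TCP position; "tool_rot": TCP orientation; "force": force on the tool from outside, world axes, zero at the start; "moment": the same for the moment, N m; "grip_width": finger opening in m; "finger_force": force on a finger pad.
Only numpy, scipy, OpenCV 4.12 (cv2) and the standard library are available. Lean on these libraries where they do the work, as an engineer would, in place of code of your own. Each camera call takes 0.05 s, during which the arm holds its last target. There are 200 camera calls.

## Working session

There is one attempt and no reset: what is moved stays moved. The work goes in short steps, Python scripts to look and compute and a shell command to move; the robot and the scene stay as the last step left them, time stands still between calls to the robot, and variables do not carry over. Pictures are saved under pics/ and viewed, at most 10 in all, crops included, and the job is handed in when it is done.

```bash
mkdir -p pics; ls
python3 - <<'E'
from workcell import bot
import cv2,numpy as np,pickle
d={}
for n in("scene","top"):
    f=bot.grab_frame(n);d[n]=f;cv2.imwrite(f"pics/{n}0.png",f["pixels"][:,:,::-1])
    print(n,f["fx"],f["fy"],f["cx"],f["cy"],np.round(f["extrinsics"],4).tolist())
pickle.dump(d,open("d0.pkl","wb"))
print(bot.observe())
E
```

```text
pics
scene 600.3539824807261 600.3539824807261 320.2184162705725 238.91154578633285 [[0.6377, -0.77, 0.0216, -0.5349], [-0.468, -0.4096, -0.783, 0.254], [0.6118, 0.4892, -0.6216, 0.9079], [0.0, 0.0, 0.0, 1.0]]
top 500.68056066604487 500.68056066604487 318.61178053109427 246.72246697240854 [[0.0096, -0.9999, -0.0054, -0.2298], [-0.9737, -0.0082, -0.2278, 0.5988], [0.2278, 0.0074, -0.9737, 1.1126], [0.0, 0.0, 0.0, 1.0]]
{'clock': 0.1, 'qpos': array([-1.30020883,  0.52198074, -0.03632023,  1.59992054,  0.02117682,
        1.02111954, -0.11278978]), 'qd': array([ 0.00092163, -0.00220736, -0.00063262, -0.0014998 ,  0.00038783,
       -0.00170101,  0.00159189]), 'joint_efforts': array([ 4.91423736e-03, -9.28478694e+01,  1.98442720e+00, -3.70525432e+01,
        1.81942218e-02,  5.36931664e-03,  4.18350862e-05]), 'position': array([0.20882364, 0.58876695, 0.23077787]), 'tool_rot': array([-3.14055004e+00,  5.69217330e-05,  2.80078552e+00]), 'force': array([-1.16807411, -1.06874724, -1.51166382]), 'moment': array([ 0.03573019, -0.00263869,  0.00530166]), 'finger_force': 0.0, 'grip_width': 0.08557772288168344}
```

View pics/scene0.png

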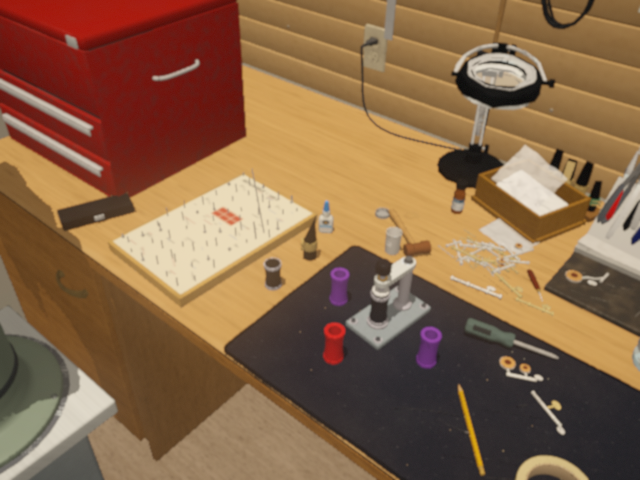

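View pics/top0.png

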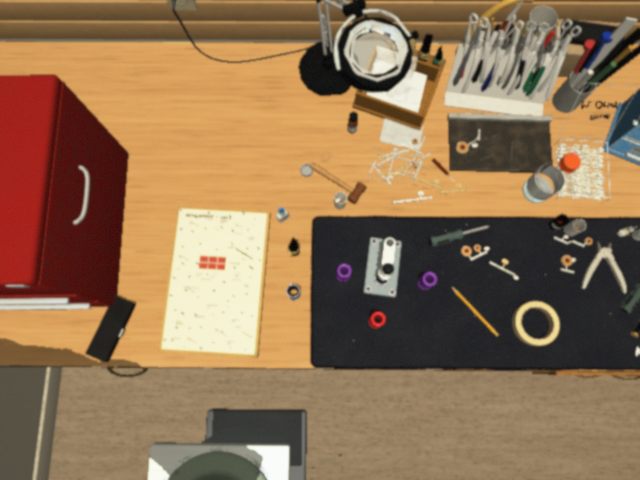

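Candidates for the barrel, top-view pixels: the black tube in the jig (385,272), spare black barrel (293,291), purple tubes (344,271) and (429,280), red tube (377,319), mouthpiece (294,246) and film can (340,200). I choose the black tube under the arm in the jig: scene (380,300). Next is the one close crop to check it, plus plate measurements.

```bash
cat > h.py <<'E'
import numpy as np,cv2
def ray(f,u,v):
    E=np.array(f["extrinsics"]);R=E[:3,:3];t=E[:3,3]
    return -R.T@t, R.T@np.array([(u-f["cx"])/f["fx"],(v-f["cy"])/f["fy"],1.])
def onplane(f,u,v,z):
    c,d=ray(f,u,v);return c+d*(z-c[2])/d[2]
def proj(f,p):
    E=np.array(f["extrinsics"]);q=E[:3,:3]@np.asarray(p,float)+E[:3,3]
    return f["cx"]+f["fx"]*q[0]/q[2],f["cy"]+f["fy"]*q[1]/q[2]
E
python3 - <<'E'
import pickle,cv2,numpy as np
from h import *
d=pickle.load(open("d0.pkl","rb"))
a=d["top"]["pixels"][225:305,355:415];b=d["scene"]["pixels"][245:350,335:440]
im=np.zeros((600,800,3),np.uint8);im[:533,:400]=cv2.resize(a,(400,533),interpolation=2);im[:400,400:]=cv2.resize(b,(400,400),interpolation=2)
cv2.imwrite("pics/crop0.png",im[:,:,::-1])
# plate mask in top: grey brighter than mat
p=d["top"]["pixels"].astype(int);m=np.zeros(p.shape[:2],np.uint8)
m[228:302,358:410]=(p.min(2)>85)[228:302,358:410]
m=cv2.morphologyEx(m,cv2.MORPH_CLOSE,np.ones((15,15)))
c=max(cv2.findContours(m,0,2)[0],key=cv2.contourArea)
r=cv2.minAreaRect(c);print(r)
q=np.array([onplane(d["top"],*x,0.015) for x in cv2.boxPoints(r)]);print(q.round(4),np.linalg.norm(np.diff(q,axis=0),axis=1))
for n in ((293,291),(294,246),(282,214),(340,200),(344,271),(377,319),(429,280)):print(n,onplane(d["top"],*n,0.05).round(3))
E
```

```text
((382.5784912109375, 265.832763671875), (33.2413330078125, 59.47219467163086), 6.709836959838867)
[[ 0.4984 -0.3314  0.015 ]
 [ 0.6459 -0.3501  0.015 ]
 [ 0.6366 -0.4317  0.015 ]
 [ 0.4897 -0.4108  0.015 ]] [0.1486882  0.08209451 0.14841821]
(293, 291) [ 0.498 -0.165  0.05 ]
(294, 246) [ 0.606 -0.165  0.05 ]
(282, 214) [ 0.686 -0.134  0.05 ]
(340, 200) [ 0.723 -0.276  0.05 ]
(344, 271) [ 0.547 -0.285  0.05 ]
(377, 319) [ 0.434 -0.361  0.05 ]
(429, 280) [ 0.527 -0.485  0.05 ]
```

View pics/crop0.png

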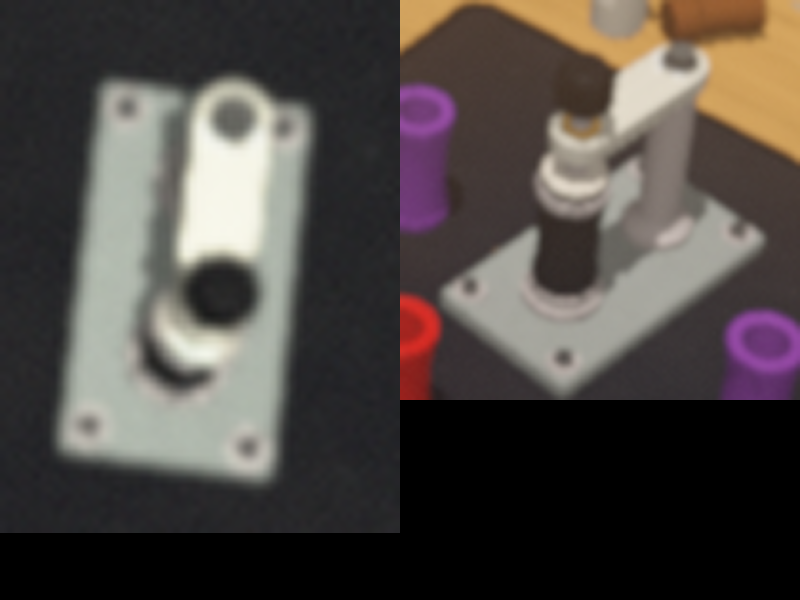

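The crop shows the black barrel with steel rings on the grey plate, plug in its top, black knob above it (left crop (222,292)). It is the right one. The purple and red tubes are separate. Next I compute the jig pose.

Run:
```python
import pickle
from h import *
d=pickle.load(open("d0.pkl","rb"));t,s=d["top"],d["scene"]
ct=lambda x,y:(355+x/6.667,225+y/6.6625)
cs=lambda x,y:(335+(x-400)*105/400,245+y*105/400)
C=np.array([onplane(t,*ct(*p),.015) for p in((103,78),(312,105),(272,483),(58,455))])
print(C.round(4)); lx=(C[0]+C[1]-C[2]-C[3])/2; print("len",np.linalg.norm(lx),"yaw",np.arctan2(lx[1],lx[0]),"ctr",C.mean(0))
u=lx/np.linalg.norm(lx); print("spigot from plate",C.mean(0)-.03*u)
print("knob top view",onplane(t,*ct(222,292),.149),"screw",onplane(t,*ct(232,117),.124))
print("screw scene",onplane(s,*cs(680,57),.122),"barrel bottom/seat scene",onplane(s,*cs(565,290),.02))
c1,r1=ray(t,*ct(222,292));c2,r2=ray(s,*cs(583,85));A=np.stack([r1,-r2],1);k=np.linalg.lstsq(A,c2-c1,rcond=None)[0];print("knob 2view",c1+r1*k[0],c2+r2*k[1])
print("chest corner bottom",onplane(t,108,305,0),onplane(t,0,305,0))
```

```text
[[ 0.6399 -0.3523  0.015 ]
 [ 0.6302 -0.4296  0.015 ]
 [ 0.4893 -0.4112  0.015 ]
 [ 0.4987 -0.334   0.015 ]]
len 0.14224227272148177 yaw -0.12924209224816316 ctr [ 0.56452744 -0.38179282  0.015     ]
spigot from plate [ 0.53477764 -0.37792635  0.015     ]
knob top view [ 0.53399947 -0.37673118  0.149     ] screw [ 0.59878474 -0.38477799  0.124     ]
screw scene [ 0.60109141 -0.38647279  0.122     ] barrel bottom/seat scene [ 0.53748731 -0.37951704  0.02      ]
knob 2view [ 0.53497444 -0.37742331  0.14384257] [ 0.5353717  -0.37786624  0.14397711]
chest corner bottom [0.46657471 0.28830338 0.        ] [0.4641885  0.55258649 0.        ]
```

```bash
python3 -m crank '{"travel":[[3,-5,1],[6,-10,2],[9,-15,3],[12,-20,4],[14,-24,5]],"turn":[[0,0,-8],[0,0,-16],[0,0,-24],[0,0,-32],[0,0,-40]],"gripper":[0,0,0,0,0]}' 30
```

```text
clock: 0.6
position: [0.3344, 0.375, 0.275]
tool_rot: [-3.141, 0.0, 2.097]
force: [2.0, 0.9, 0.2]
grip_width: 0.0854
finger_force: 0.0
```

```bash
python3 -m crank '{"travel":[[1.4,-5,0],[2.8,-9.5,0],[4.5,-14,0],[6.5,-18.5,0],[8,-23,0]],"turn":[[0,0,-8],[0,0,-16],[0,0,-24],[0,0,-32],[0,0,-40]],"gripper":[0,0,0,0,0]}'
python3 -m crank '{"travel":[[2,-4.5,0],[4,-9,0],[6,-13.5,0],[8,-18,-1],[9,-22,-2]],"turn":[[0,0,-8],[0,0,-16],[0,0,-24],[0,0,-32],[0,0,-40]],"gripper":[0.3,0.3,0.3,0.3,0.3]}'
python3 -m crank '{"travel":[[0.5,-4.5,0],[1,-9,0],[1.4,-13,0],[1.4,-14.5,0],[1.4,-14.5,0]],"turn":[[0,0,0],[0,0,0],[0,0,0],[0,0,0],[0,0,0]],"gripper":[0.3,0.3,0.3,0.3,0.3]}'
python3 - <<'E'
from workcell import bot
o=bot.observe();print(o["position"],o["tool_rot"],o["qpos"].round(2),o["grip_width"])
E
```

```text
clock: 1.1
position: [0.4142, 0.145, 0.275]
tool_rot: [3.141, -0.0, 1.399]
force: [1.4, 1.0, 0.1]
grip_width: 0.0855
finger_force: 0.0
clock: 1.6
position: [0.5047, -0.0753, 0.2547]
tool_rot: [3.141, -0.0, 0.701]
force: [0.6, 0.4, 0.0]
grip_width: 0.0598
finger_force: 0.0
clock: 2.1
position: [0.517, -0.2206, 0.2546]
tool_rot: [3.141, 0.001, 0.703]
force: [-0.1, 1.6, -0.6]
grip_width: 0.0599
finger_force: 0.0
[ 0.51700369 -0.22060165  0.25462557] [3.14141268e+00 1.17274931e-03 7.02725376e-01] [-0.16  0.47  0.65  1.77 -0.33  1.02 -0.26] 0.05992901920053565
```

```bash
python3 -m crank '{"travel":[[0.5,-4.5,0],[1,-9,0],[1.5,-13,-1],[1.75,-15.6,-4],[1.75,-15.6,-6]],"turn":[[0,0,0],[0,0,0],[0,0,0],[0,0,0],[0,0,0]],"gripper":[0.3,0.3,0.3,0.3,0.3]}'
python3 -m crank '{"travel":[[0,0,0],[0,0,0],[0,0,0],[0,0,0],[0,0,0]],"turn":[[0,0,0],[0,0,0],[0,0,0],[0,0,0],[0,0,0]],"gripper":[0.3,0.3,0.3,0.3,0.3]}'
python3 - <<'E'
from workcell import bot
import cv2
from h import *
o=bot.observe();print(o["position"],o["tool_rot"],o["qpos"].round(2),o["grip_width"],o["force"])
f=bot.grab_frame("wrist");cv2.imwrite("pics/w1.png",f["pixels"][:,:,::-1])
E=f["extrinsics"]
for p in((.5345,-.377,.151),o["position"],(.598,-.3855,.124)):
    q=E[:3,:3]@np.array(p)+E[:3,3];r=np.hypot(q[0],q[1]);a=np.arctan2(r,q[2])*f["fx"];print(f["cx"]+a*q[0]/r,f["cy"]+a*q[1]/r)
E
```

```text
clock: 2.6
position: [0.5343, -0.3764, 0.193]
tool_rot: [-3.141, 0.001, 0.704]
force: [-0.3, 0.4, -0.0]
grip_width: 0.0598
finger_force: 0.0
clock: 3.1
position: [0.5357, -0.3737, 0.1958]
tool_rot: [3.141, -0.001, 0.707]
force: [-0.4, -0.1, 0.1]
grip_width: 0.0599
finger_force: 0.0
[ 0.53570806 -0.37374322  0.19581739] [ 3.14059288e+00 -6.33319798e-04  7.07029788e-01] [ 0.16  0.68  0.59  1.58 -0.42  1.01  0.  ] 0.05994014801854998 [-0.41289929 -0.13354579  0.12416388]
329.3420162971607 278.85352590389857
326.6358884673774 314.80936425426506
408.8825155069461 193.66175682176612
```

View pics/w1.png

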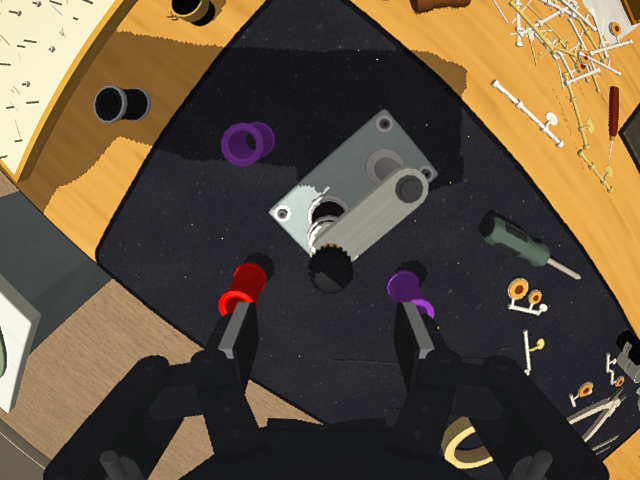

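The wrist view shows the black knob at (330,270), centred between the fingers, with the screw at (409,188). Both are within 2–3 mm of prediction. I'll descend and grip.

```bash
python3 -m crank '{"travel":[[0,-0.2,-2],[0,-0.25,-4],[0,-0.25,-6],[0,-0.25,-6.7],[0,-0.25,-6.7]],"turn":[[0,0,0],[0,0,0],[0,0,0],[0,0,0],[0,0,0]],"gripper":[0.3,0.3,0.3,0.3,0.3]}' 40
python3 -m crank '{"travel":[[0,0,0],[0,0,0],[0,0,0],[0,0,0],[0,0,0]],"turn":[[0,0,0],[0,0,0],[0,0,0],[0,0,0],[0,0,0]],"gripper":[0.9,0.9,0.9,0.9,0.9]}' 40
python3 -m crank '{"travel":[[0,0,0],[0,0,0],[0,0,0],[0,0,0],[0,0,0]],"turn":[[0,0,0],[0,0,0],[0,0,0],[0,0,0],[0,0,0]],"gripper":[0.9,0.9,0.9,0.9,0.9]}' 40
```

```text
clock: 3.65
position: [0.535, -0.3764, 0.1275]
tool_rot: [-3.141, 0.0, 0.706]
force: [-0.3, -0.0, 1.4]
grip_width: 0.06
finger_force: 0.0
clock: 4.15
position: [0.5357, -0.3768, 0.1284]
tool_rot: [3.14, -0.0, 0.706]
force: [3.6, -1.4, 1.6]
grip_width: 0.0222
finger_force: 39.1
clock: 4.65
position: [0.5357, -0.3768, 0.1282]
tool_rot: [3.14, -0.0, 0.706]
force: [5.6, -2.2, 2.4]
grip_width: 0.0222
finger_force: 39.1
```

```bash
python3 -m crank '{"travel":[[0,0,0.3],[0,0,0.6],[0,0,0.9],[0,0,1.1],[0,0,1.25]],"turn":[[0,0,0],[0,0,0],[0,0,0],[0,0,0],[0,0,0]],"gripper":[0.9,0.9,0.9,0.9,0.9]}'
python3 -m crank '{"travel":[[0,0,0],[0,0,0],[0,0,0],[0,0,0],[0,0,0]],"turn":[[0,0,0],[0,0,0],[0,0,0],[0,0,0],[0,0,0]],"gripper":[0.9,0.9,0.9,0.9,0.9]}'
python3 - <<'E'
from workcell import bot
import numpy as np
o=bot.observe();p=o["position"];print(p)
H=np.array([.599,-.3862]);k=np.array([.535,-.3770])
r=k-H;print(np.linalg.norm(r))
r=r/np.linalg.norm(r)*.065
prev=r
for i in range(1,15):
    a=-np.radians(7*i);q=np.array([np.cos(a)*r[0]-np.sin(a)*r[1],np.sin(a)*r[0]+np.cos(a)*r[1]])
    base=[0,5,10][min((i-1)//5,2)];a0=-np.radians(7*base);q0=np.array([np.cos(a0)*r[0]-np.sin(a0)*r[1],np.sin(a0)*r[0]+np.cos(a0)*r[1]])
    print(i,((q-q0)*100).round(2))
E
```

```text
clock: 5.15
position: [0.5357, -0.3766, 0.1404]
tool_rot: [3.141, -0.0, 0.707]
force: [5.7, -2.2, -3.2]
grip_width: 0.0224
finger_force: 39.3
clock: 5.65
position: [0.5357, -0.3767, 0.1406]
tool_rot: [3.141, -0.0, 0.706]
force: [5.5, -2.1, 0.3]
grip_width: 0.022
finger_force: 39.7
[ 0.53571604 -0.37669038  0.14055685]
0.06465786881733725
1 [0.16 0.78]
2 [0.41 1.53]
3 [0.76 2.24]
4 [1.19 2.91]
5 [1.69 3.52]
6 [0.58 0.54]
7 [1.22 1.01]
8 [1.91 1.4 ]
9 [2.64 1.7 ]
10 [3.41 1.91]
11 [0.79 0.11]
12 [1.58 0.13]
13 [2.37 0.05]
14 [ 3.14 -0.12]
```

```bash
python3 -m crank '{"travel":[[0.16,0.78,0],[0.41,1.53,0],[0.41,1.53,0],[0.41,1.53,0],[0.41,1.53,0]],"turn":[[0,0,-7],[0,0,-14],[0,0,-14],[0,0,-14],[0,0,-14]],"gripper":[0.9,0.9,0.9,0.9,0.9]}'
python3 - <<'E'
from workcell import bot
import cv2,numpy as np
a=bot.grab_frame("top")["pixels"][215:305,345:435];b=bot.grab_frame("scene")["pixels"][235:350,335:450]
cv2.imwrite("pics/c1.png",np.hstack([cv2.resize(x,(400,400),interpolation=2) for x in(a,b)])[:,:,::-1])
E
```

```text
clock: 6.15
position: [0.5396, -0.3615, 0.1404]
tool_rot: [3.141, -0.0, 0.466]
force: [6.3, -2.4, -0.8]
grip_width: 0.0224
finger_force: 39.6
```

View pics/c1.png

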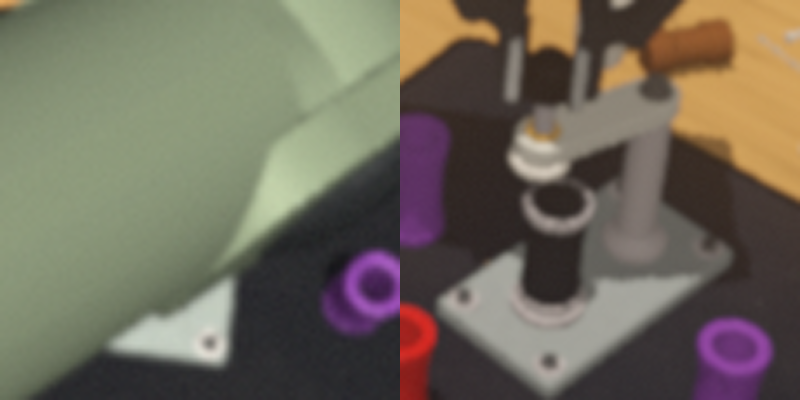

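The scene crop shows the plunger lifted (knob at (548,75)) and the plug clear of the open barrel top at (558,205), with the arm already swinging. I'll continue the swing.

```bash
python3 -m crank '{"travel":[[0.35,0.71,0],[0.78,1.38,0],[1.28,1.99,0],[1.86,2.53,0],[2.5,3.0,0]],"turn":[[0,0,-7],[0,0,-14],[0,0,-21],[0,0,-28],[0,0,-35]],"gripper":[0.9,0.9,0.9,0.9,0.9]}'
python3 -m crank '{"travel":[[0.69,0.39,0],[1.42,0.69,0],[2.19,0.9,0],[2.98,1.01,0],[3.77,1.03,0]],"turn":[[0,0,-7],[0,0,-14],[0,0,-21],[0,0,-28],[0,0,-35]],"gripper":[0.9,0.9,0.9,0.9,0.9]}'
python3 -m crank '{"travel":[[0.79,-0.08,0],[1.1,-0.14,0],[1.1,-0.14,0],[1.1,-0.14,0],[1.1,-0.14,0]],"turn":[[0,0,-7],[0,0,-10],[0,0,-10],[0,0,-10],[0,0,-10]],"gripper":[0.9,0.9,0.9,0.9,0.9]}'
python3 - <<'E'
from workcell import bot
o=bot.observe();print(o["position"],o["tool_rot"],o["qpos"].round(2),o["grip_width"],o["force"])
E
```

```text
clock: 6.75
position: [0.564, -0.3313, 0.1403]
tool_rot: [-3.141, 0.001, -0.15]
force: [1.5, -0.6, 0.8]
grip_width: 0.0221
finger_force: 39.8
clock: 7.25
position: [0.6017, -0.3202, 0.14]
tool_rot: [-3.141, 0.003, -0.76]
force: [0.1, 3.0, 1.6]
grip_width: 0.0224
finger_force: 39.9
clock: 7.75
position: [0.6128, -0.3215, 0.1397]
tool_rot: [-3.141, 0.002, -0.929]
force: [2.8, 3.9, -2.7]
grip_width: 0.0222
finger_force: 39.5
[ 0.61284274 -0.32147208  0.13970844] [-3.14094843e+00  2.23277984e-03 -9.29116757e-01] [-0.11  0.95  0.95  1.51 -0.83  1.12 -1.48] 0.022234126539439323 [ 2.81169975  3.88865223 -2.70266227]
```

```bash
python3 -m crank '{"travel":[[0,0,0],[0,0,0],[0,0,0],[0,0,0],[0,0,0]],"turn":[[0,0,0],[0,0,0],[0,0,0],[0,0,0],[0,0,0]],"gripper":[0.3,0.3,0.3,0.3,0.3]}'
python3 -m crank '{"travel":[[0,0,1],[0,0,3],[0,0,5.5],[0,0,8],[-1,0,9]],"turn":[[0,0,0],[0,0,0],[0,0,0],[0,0,0],[0,0,0]],"gripper":[0.3,0.3,0.3,0.3,0.3]}'
python3 -m crank '{"travel":[[-3,0,0],[-6,0,0],[-9,0,0],[-11.6,0.4,0],[-11.6,0.4,0]],"turn":[[-6.4,-4.8,0],[-12.8,-9.6,0],[-19.2,-14.4,0],[-25.6,-19.2,0],[-32,-24,0]],"gripper":[0.3,0.3,0.3,0.3,0.3]}'
python3 -m crank '{"travel":[[0,0,-1],[0,0,-2],[0,0,-2],[0,0,-2],[0,0,-2]],"turn":[[-6.4,-4.8,0],[-8,-6,0],[-8,-6,0],[-8,-6,0],[-8,-6,0]],"gripper":[0.3,0.3,0.3,0.3,0.3]}'
cat > look.py <<'E'
from workcell import bot
import cv2,sys
from scipy.spatial.transform import Rotation as Ro
from h import *
o=bot.observe();R=Ro.from_euler("xyz",o["tool_rot"]).as_matrix()
print("pos",o["position"].round(4),"d",R[:,2].round(3),"y",R[:,1].round(3),o["qpos"].round(2),o["grip_width"],o["force"])
f=bot.grab_frame("wrist");cv2.imwrite(f"pics/{sys.argv[1]}.png",f["pixels"][:,:,::-1])
E=f["extrinsics"]
for p in((.535,-.378,.085),(.535,-.378,.021),o["position"]):
    q=E[:3,:3]@np.array(p)+E[:3,3];r=np.hypot(q[0],q[1]);a=np.arctan2(r,q[2])*f["fx"];print(f["cx"]+a*q[0]/r,f["cy"]+a*q[1]/r)
s=bot.grab_frame("scene")["pixels"];cv2.imwrite(f"pics/{sys.argv[1]}s.png",s[:,:,::-1])
E
python3 look.py w2
```

```text
clock: 8.25
position: [0.6129, -0.3225, 0.1405]
tool_rot: [3.142, 0.0, -0.934]
force: [-0.4, -0.2, 0.0]
grip_width: 0.0596
finger_force: 0.0
clock: 8.75
position: [0.6038, -0.3228, 0.2331]
tool_rot: [-3.141, -0.003, -0.933]
force: [0.3, -0.7, -0.3]
grip_width: 0.0599
finger_force: 0.0
clock: 9.25
position: [0.4891, -0.3177, 0.2297]
tool_rot: [-3.128, -0.586, -0.937]
force: [4.2, -0.6, -0.0]
grip_width: 0.0598
finger_force: 0.0
clock: 9.75
position: [0.5072, -0.3111, 0.2461]
tool_rot: [3.127, -0.704, -0.941]
force: [-0.6, -1.0, 0.3]
grip_width: 0.0597
finger_force: 0.0
pos [ 0.5072 -0.3111  0.2461] d [ 0.369 -0.531 -0.762] y [-0.814 -0.581  0.011] [-0.66  0.61  1.21  2.23 -1.26  0.16 -1.  ] 0.05970722291242991 [-0.55768057 -1.00694846  0.28130768]
341.5298188979816 269.21981734107493
338.52634897755536 286.7181318565188
325.2845644780838 314.2081317440724
```

View pics/w2.png

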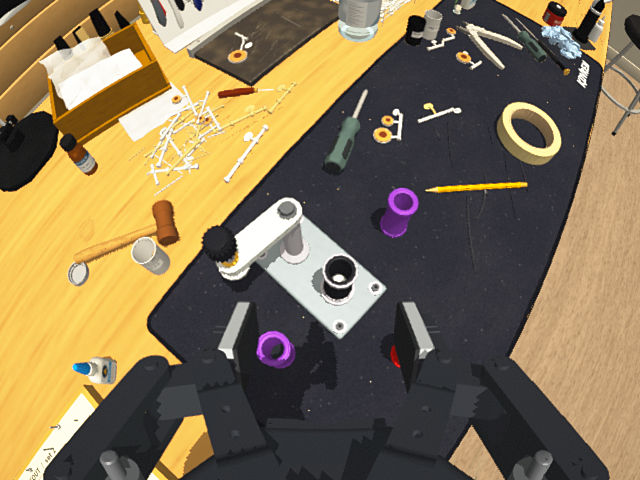

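The wrist view shows the open barrel top at (340,272), where predicted. The arm is well aside with its knob at (220,243), and the barrel is free. However, the tilt hit joint limits (q5 -1.26, q6 0.16). I'll fit a simple kinematic model so I can choose a feasible approach side.

```bash
cat > kin.py <<'E'
import numpy as np,itertools
from scipy.optimize import least_squares
from scipy.spatial.transform import Rotation as Ro
D=[([-1.30020883,.52198074,-.03632023,1.59992054,.02117682,1.02111954,-.11278978],[.20882364,.58876695,.23077787],[-3.14055,.0000569,2.80078552]),
([-.16,.47,.65,1.77,-.33,1.02,-.26],[.517,-.2206,.2546],[3.1414,.0012,.7027]),
([.16,.68,.59,1.58,-.42,1.01,0],[.5357,-.3737,.1958],[3.1406,-.0006,.707]),
([-.11,.95,.95,1.51,-.83,1.12,-1.48],[.6128,-.3215,.1397],[-3.1409,.0022,-.929]),
([-.66,.61,1.21,2.23,-1.26,.16,-1.],[.5072,-.3111,.2461],[3.127,-.704,-.941])]
def fk(q,P,s):
    R=Ro.from_euler("z",P[0]+s[0]*q[0]);p=np.zeros(3)
    p=p+R.apply([P[1],P[9],P[2]]);R=R*Ro.from_euler("yz",[q[1],s[1]*q[2]])
    p=p+R.apply([P[3],P[10],P[4]]);R=R*Ro.from_euler("yz",[q[3],s[2]*q[4]])
    p=p+R.apply([P[5],P[11],P[6]]);R=R*Ro.from_euler("yz",[q[5],s[3]*q[6]+P[8]])
    return p+R.apply([0,0,P[7]]),R
def res(P,s):
    r=[]
    for q,p,e in D:
        a,R=fk(q,P,s);r+=[*(a-p),*(.3*(R.inv()*Ro.from_euler("xyz",e)).as_rotvec())]
    return np.array(r+list(.01*P[[3,5,9,10,11]]))
def fit():
    best=None
    for s in itertools.product((1,-1),repeat=4):
      for o in (0,3.14):
        for o7 in(0,1.57,3.14,-1.57):
          P0=np.array([o,0,.33,0,.4,0,.4,.3,o7,0,0,0]);k=least_squares(res,P0,args=(s,),max_nfev=60)
          if best is None or k.cost<best[0]:best=(k.cost,s,k.x)
    return best
lo=np.array([-2.91,-.3,-1.5,.17,-1.26,.16,-2.52]);hi=np.array([2.91,2.13,1.42,2.43,4.41,1.93,2.52])
E
python3 - <<'E'
from kin import *
import pickle
b=fit();pickle.dump(b,open("kin.pkl","wb"));print(b[0],b[1],b[2].round(3));print(np.abs(res(b[2],b[1])).reshape(-1)[:30].reshape(5,6).round(4))
E
```

```text
0.1163967488074339 (-1, -1, 1, -1) [-1.651 -0.123  0.274  0.432 -0.143 -0.088 -0.246 -0.072 -0.137  0.281
  0.467 -0.127]
[[1.170e-02 6.800e-03 2.110e-02 2.700e-03 3.000e-04 1.720e-02]
 [1.930e-02 8.000e-04 3.300e-03 1.380e-02 2.760e-02 2.250e-02]
 [1.110e-02 6.700e-03 6.100e-03 1.066e-01 4.450e-02 6.920e-02]
 [1.310e-02 9.300e-03 1.930e-02 1.380e-01 6.580e-02 7.980e-02]
 [8.600e-03 1.130e-02 7.700e-03 1.480e-02 4.245e-01 2.370e-02]]
```

Run:
```python
from kin import *
Q=np.array([d[0] for d in D]);T=Ro.from_euler("xyz",[d[2] for d in D])
def rot(o,s):
    a=Q*np.array(s)+o
    return Ro.from_euler("ZYZ",a[:,:3])*Ro.from_euler("YZ",a[:,3:5])*Ro.from_euler("YZ",a[:,5:7])
out=[]
for s in itertools.product((1,-1),repeat=7):
  if s[1]<0: continue
  for o7 in (0,1.57,3.14,-1.57):
   for o1 in(0,3.14,1.57,-1.57):
    def f(x):
        o=np.array([x[0],0,0,0,0,0,x[1]]);return (rot(o,s).inv()*T).as_rotvec().ravel()
    k=least_squares(f,[o1,o7],max_nfev=30);out.append((k.cost,s,k.x.round(2)))
out.sort(key=lambda x:x[0])
for o in out[:6]:print(o)
```

```text
(np.float64(0.00016667165285252897), (-1, 1, -1, 1, -1, 1, -1), array([0.01, 1.58]))
(np.float64(0.00016667165285253128), (-1, 1, -1, 1, -1, 1, -1), array([0.01, 1.58]))
(np.float64(0.00016667165285253174), (-1, 1, -1, 1, -1, 1, -1), array([ 0.01, -4.71]))
(np.float64(0.00016667165285253198), (-1, 1, -1, 1, -1, 1, -1), array([0.01, 1.58]))
(np.float64(0.00016667165285253258), (-1, 1, -1, 1, -1, 1, -1), array([0.01, 1.58]))
(np.float64(0.00016667165285253285), (-1, 1, -1, 1, -1, 1, -1), array([0.01, 1.58]))
```

```bash
cat > plan.py <<'E'
from kin import *
s=(-1,-1,-1,-1)
def F(x):
    P=np.array([.01,x[0],x[1],x[2],x[3],x[4],x[5],x[6],1.58,x[7],x[8],x[9]]);return P
k=least_squares(lambda x:np.concatenate([fk(q,F(x),s)[0]-p for q,p,e in D]+[.003*x[[0,2,4,7,8,9]]]),[0,.33,0,.4,0,.4,.3,0,0,0])
P=F(k.x)
def grasp_R(al,th,flip):
    h=np.array([np.cos(al),np.sin(al),0]);d=np.sin(th)*h-np.cos(th)*np.array([0,0,1]);y=flip*np.cross([0,0,1],h)
    return Ro.from_matrix(np.stack([np.cross(y,d),y,d],1)),h,d
def ik(p,R,q0,w=.003):
    def f(q):
        a,Q=fk(q,P,s);return np.concatenate([(a-p)*3,(Q.inv()*R).as_rotvec(),w*(q-q0)])
    k=least_squares(f,np.clip(q0,lo+.03,hi-.03),bounds=(lo+.02,hi-.02),max_nfev=100);return k.x,np.linalg.norm(f(k.x)[:6])
E
python3 - <<'E'
from plan import *
print("lens",k.x.round(3),"res",k.cost)
G=np.array([.535,-.378,.056]);rng=np.random.default_rng(0);rows=[]
q5=np.array(D[4][0])
for al in range(-60,181,15):
  for th in(45,55):
    for fl in(1,-1):
      R,h,d=grasp_R(np.radians(al),np.radians(th),fl);best=None
      for i in range(8):
        q0=q5 if i==0 else rng.uniform(np.maximum(lo,q5-2.2),np.minimum(hi,q5+2.2))
        q,e=ik(G+.019*d,R,q0)
        if e<.01 and (best is None or np.abs(q-q5).max()<np.abs(best-q5).max()):best=q
      if best is not None: print(al,th,fl,best.round(2),"maxchg",np.abs(best-q5).max().round(2))
E
```

```text
lens [ 0.211  0.407  0.334  0.592  0.558  0.055  0.096 -0.193  0.098 -0.076] res 0.005741336876014588
-60 45 1 [-0.17  0.87  0.67  1.41  0.46  0.18  1.16] maxchg 2.16
-60 55 1 [-0.1   0.96  0.32  1.31  0.77  0.18  0.9 ] maxchg 2.03
-45 45 1 [ 0.19  0.98 -0.3   1.21  0.95  0.53  0.81] maxchg 2.21
-45 55 1 [ 0.21  0.92 -0.18  1.29  0.71  0.19  0.98] maxchg 1.98
-45 55 -1 [-0.28  0.87  1.1   1.49 -0.02  0.18 -1.54] maxchg 1.24
-30 45 1 [ 0.52  0.79 -0.49  1.27  0.48  0.38  1.22] maxchg 2.22
-30 55 1 [ 0.58  0.87 -0.72  1.18  0.71  0.32  1.04] maxchg 2.04
-30 55 -1 [-0.23  0.87  1.12  1.52 -0.25  0.18 -1.29] maxchg 1.01
-15 45 1 [ 0.76  0.7  -0.57  1.27  0.08  0.39  1.52] maxchg 2.52
-15 55 1 [ 0.75  0.73 -0.56  1.27  0.08  0.18  1.52] maxchg 2.52
0 45 1 [ 1.09  0.67 -0.61  1.18 -0.5   0.59  1.89] maxchg 2.89
0 55 1 [ 0.74  0.72 -0.3   1.33 -0.4   0.18  1.87] maxchg 2.87
15 45 1 [ 0.65  0.75  0.05  1.36 -0.95  0.54  2.19] maxchg 3.19
15 55 1 [ 0.65  0.79  0.09  1.36 -0.98  0.37  2.23] maxchg 3.23
120 45 1 [ 0.43  2.04  1.4   2.41  1.53  1.1  -0.35] maxchg 2.79
120 55 1 [-0.18  0.79  1.4   1.97  2.98  1.    1.46] maxchg 4.24
135 45 -1 [-0.01  0.75  0.52  1.3   0.27  1.91  1.38] maxchg 2.38
135 55 1 [0.53 1.57 0.99 2.41 1.7  0.7  0.1 ] maxchg 2.96
150 45 1 [0.4  1.21 0.95 2.26 1.9  0.8  0.5 ] maxchg 3.16
150 45 -1 [0.18 0.72 0.26 1.3  0.09 1.91 1.51] maxchg 2.51
150 55 1 [0.55 1.19 0.73 2.33 1.94 0.61 0.53] maxchg 3.2
165 45 -1 [ 0.23  0.7   0.28  1.33 -0.22  1.91  1.74] maxchg 2.74
```

```bash
cat > log.py <<'E'
from workcell import bot
import json
o=bot.observe();open("log.jsonl","a").write(json.dumps([o["qpos"].tolist(),o["position"].tolist(),o["tool_rot"].tolist()])+"\n")
print(o["qpos"].round(2),o["position"].round(3))
E
python3 -m crank '{"travel":[[0,0,2],[0,0,3],[0,0,3],[0,0,3],[0,0,3]],"turn":[[6.4,4.8,0],[12.8,9.6,0],[19.2,14.4,0],[25.6,19.2,0],[32,24,0]],"gripper":[0.3,0.3,0.3,0.3,0.3]}' >/dev/null; python3 log.py
python3 -m crank '{"travel":[[0,0,0],[0,0,0],[0,0,0],[0,0,0],[0,0,0]],"turn":[[6.4,4.8,0],[8,6,8],[8,6,16],[8,6,24],[8,6,32]],"gripper":[0.3,0.3,0.3,0.3,0.3]}'>/dev/null; python3 log.py
python3 -m crank '{"travel":[[0,0,0],[0,0,0],[0,0,0],[0,0,0],[0,0,0]],"turn":[[0,0,8.5],[0,0,17],[0,0,25.5],[0,0,34],[0,0,42]],"gripper":[0.3,0.3,0.3,0.3,0.3]}'>/dev/null; python3 log.py
python3 -m crank '{"travel":[[0,0,0],[0,0,0],[0,0,0],[0,0,0],[0,0,0]],"turn":[[0,0,8.5],[0,0,17],[0,0,25.5],[0,0,34],[0,0,42]],"gripper":[0.3,0.3,0.3,0.3,0.3]}'>/dev/null; python3 log.py
python3 -m crank '{"travel":[[0,0,0],[0,0,0],[0,0,0],[0,0,0],[0,0,0]],"turn":[[0,0,8.5],[0,0,17],[0,0,25.5],[0,0,34],[0,0,42]],"gripper":[0.3,0.3,0.3,0.3,0.3]}'; python3 log.py
```

```text
[-0.31  0.74  1.26  1.71 -0.73  1.19 -1.39] [ 0.507 -0.311  0.277]
[-0.14  0.71  1.04  1.58 -0.6   1.32 -0.94] [ 0.507 -0.311  0.276]
[-0.12  0.62  0.88  1.59 -0.42  1.23 -0.37] [ 0.507 -0.311  0.276]
[-0.07  0.53  0.7   1.64 -0.26  1.11  0.21] [ 0.507 -0.311  0.276]
clock: 12.35
position: [0.5073, -0.311, 0.2764]
tool_rot: [-3.118, 0.096, 1.829]
force: [-0.3, -0.5, -0.3]
grip_width: 0.0597
finger_force: 0.0
[ 0.04  0.44  0.51  1.7  -0.15  1.01  0.84] [ 0.507 -0.311  0.276]
```

```bash
cat > kin2.py <<'E'
from kin import D,lo,hi
import numpy as np,json
from scipy.optimize import least_squares
from scipy.spatial.transform import Rotation as Ro
S=np.array([-1,1,-1,1,-1,1,-1.]);O=np.array([.01,0,0,0,0,0,1.58])
DD=list(D)+[json.loads(l) for l in open("log.jsonl")]
def frames(q):
    a=S*np.array(q)+O;R=np.eye(3);o=[]
    for i,x in enumerate(a):
        c,s=np.cos(x),np.sin(x)
        R=R@(np.array([[c,-s,0],[s,c,0],[0,0,1]]) if i%2==0 else np.array([[c,0,s],[0,1,0],[-s,0,c]]));o.append(R)
    return o
def row(q):
    f=frames(q);e=np.zeros((3,1));e[2]=1
    # base z, after q1 xy, after q3 xyz, after q5 xyz, after q6 xyz
    return np.hstack([e,f[0][:,:2],f[2],f[4],f[5]])
def fitv(lam=2e-4):
    A=np.vstack([row(d[0]) for d in DD]);b=np.concatenate([d[1] for d in DD])
    n=A.shape[1];v=np.linalg.solve(A.T@A+lam*np.eye(n),A.T@b);return v,(A@v-b).reshape(-1,3)
V,RES=fitv()
def fk(q):return row(q)@V,frames(q)[-1]
E
python3 - <<'E'
from kin2 import *
for l in(1e-6,2e-4):
    v,r=fitv(l);print(v.round(3));print(np.linalg.norm(r,axis=1).round(4))
print([np.degrees(np.linalg.norm((Ro.from_matrix(frames(d[0])[-1]).inv()*Ro.from_euler("xyz",d[2])).as_rotvec())).round(2) for d in DD])
E
```

```text
[ 0.308 -0.004 -0.024  0.005 -0.036  0.53  -0.007 -0.002  0.413 -0.002
 -0.002  0.322]
[0.0019 0.0024 0.0056 0.0037 0.0006 0.0003 0.0007 0.0007 0.0014 0.0017]
[ 0.304 -0.004 -0.025  0.007 -0.036  0.53  -0.009 -0.002  0.41  -0.001
 -0.002  0.32 ]
[0.0018 0.0022 0.0058 0.0034 0.0005 0.0004 0.0008 0.0008 0.0016 0.0018]
[np.float64(0.05), np.float64(0.57), np.float64(0.55), np.float64(0.24), np.float64(0.65), np.float64(0.06), np.float64(0.07), np.float64(0.07), np.float64(0.07), np.float64(0.07)]
```

```bash
cat > plan2.py <<'E'
from kin2 import *
G=np.array([.535,-.378,.056])
def grasp_R(al,th,flip):
    h=np.array([np.cos(al),np.sin(al),0]);d=np.sin(th)*h-np.cos(th)*np.array([0,0,1]);y=flip*np.cross([0,0,1],h)
    return np.stack([np.cross(y,d),y,d],1),h,d
def ik(p,R,q0,w=.003,m=.05):
    Rr=Ro.from_matrix(R)
    def f(q):
        a,Q=fk(q);return np.concatenate([(a-p)*3,(Ro.from_matrix(Q).inv()*Rr).as_rotvec(),w*(q-q0)])
    k=least_squares(f,np.clip(q0,lo+m+.01,hi-m-.01),bounds=(lo+m,hi-m),max_nfev=80);return k.x,np.linalg.norm(f(k.x)[:6])
def final_R(Rg,h,sg,phi):
    e=np.array([0,np.cos(phi),np.sin(phi)]);x=np.array([sg,0,0.])
    A=np.stack([h,np.cross([0,0,1],h),[0,0,1]],1);B=np.stack([e,np.cross(x,e),x],1);return B@A.T@Rg
E
cat > run.py <<'E'
from plan2 import *
qc=np.array(DD[-1][0]);rng=np.random.default_rng(0)
for al in (-75,-60,-50,-40,30,40,50,60,115,125):
  for th in(45,52):
    for fl in(1,-1):
      R,h,d=grasp_R(np.radians(al),np.radians(th),fl);best=None
      for i in range(5):
        q0=qc if i==0 else np.clip(qc+rng.uniform(-1.3,1.3,7),lo,hi)
        q,e=ik(G+.015*d,R,q0)
        if e<.01 and (best is None or np.abs(q-qc).max()<np.abs(best-qc).max()):best=q
      if best is None: continue
      fb=None
      for sg in(1,-1):
        for ph in np.radians((-150,-120,-90,-60,-30)):
          for y in(-.35,-.15):
            for x in (.5,.6):
              qf,e=ik(np.array([x,y,.33]),final_R(R,h,sg,ph),best)
              if e<.01 and (fb is None or np.abs(qf-best).max()<fb[0]):fb=(np.abs(qf-best).max(),sg,np.degrees(ph),x,y,qf.round(2))
      print(al,th,fl,best.round(2),np.abs(best-qc).max().round(2),"FINAL",fb)
E
time timeout 500 python3 run.py
```

```text
-75 45 1 [ 0.29  0.81 -0.05  2.03  1.76  0.72 -1.13] 1.97 FINAL (np.float64(1.1849916108617442), -1, np.float64(-90.0), 0.6, -0.15, array([ 1.25,  0.36, -1.19,  2.1 ,  1.05,  0.21, -2.31]))
-75 45 -1 [0.04 0.84 0.28 2.05 1.78 0.49 1.89] 1.93 FINAL (np.float64(1.470979892966449), -1, np.float64(-90.0), 0.6, -0.15, array([ 1.25,  0.36, -1.19,  2.1 ,  1.05,  0.21,  0.83]))
-75 52 1 [ 0.38  0.87 -0.23  2.05  1.86  0.98 -1.21] 2.05 FINAL (np.float64(1.0195758438579956), -1, np.float64(-119.99999999999999), 0.6, -0.35, array([ 0.64,  0.28, -0.28,  2.  ,  1.34,  0.21, -2.23]))
-75 52 -1 [0.   0.89 0.28 2.08 1.87 0.64 1.73] 2.02 FINAL (np.float64(0.8174738202393778), -1, np.float64(-119.99999999999999), 0.6, -0.35, array([ 0.63,  0.28, -0.27,  2.  ,  1.33,  0.21,  0.91]))
-60 45 1 [ 0.75  0.86 -0.56  2.11  2.09  0.95 -0.95] 2.24 FINAL (np.float64(1.1350447590997965), -1, np.float64(-90.0), 0.6, -0.35, array([ 1.58,  0.77, -1.45,  1.84,  0.95,  0.52, -1.77]))
-60 45 -1 [-0.05  0.88  0.51  2.14  2.63  0.41  1.23] 2.78 FINAL (np.float64(1.1137786157140943), -1, np.float64(-119.99999999999999), 
[... 5372 characters left out ...]
,  0.81, -0.67,  1.43, -0.78,  1.17, -0.84]))
115 52 -1 [ 0.73  1.3  -0.13  0.78 -0.28  1.88  1.11] 0.91 FINAL (np.float64(1.1845982877281014), -1, np.float64(-29.999999999999996), 0.6, -0.35, array([ 1.26,  0.82, -0.68,  1.43, -0.77,  1.16,  2.29]))
125 45 1 [ 0.43  1.31  0.58  0.88 -0.67  1.88 -1.6 ] 2.44 FINAL (np.float64(1.0543645525749343), -1, np.float64(-29.999999999999996), 0.6, -0.35, array([ 0.97,  0.7 , -0.15,  1.56, -1.21,  1.28, -0.55]))
125 45 -1 [ 0.54  1.25  0.26  0.87 -0.43  1.82  1.4 ] 0.83 FINAL (np.float64(1.0708037614142312), -1, np.float64(-29.999999999999996), 0.5, -0.35, array([ 1.51,  0.73, -0.78,  1.69, -0.84,  1.08,  2.47]))
real	3m4.839s
user	3m5.268s
sys	0m0.106s
```

Run:
```python
from plan2 import *
from workcell import bot
o=bot.observe();R0=Ro.from_euler("xyz",o["tool_rot"]);R,h,d=grasp_R(np.radians(45),np.radians(52),-1)
rv=np.degrees((Ro.from_matrix(R)*R0.inv()).as_rotvec());print("rotvec",rv.round(1),np.linalg.norm(rv),"d",d.round(3))
pre=G-.105*d;gr=G+.015*d;print("pre",pre,"grasp",gr,"travel cm",(100*(pre-o["position"])).round(2),(100*(gr-pre)).round(2))
q=o["qpos"]
for t in np.linspace(.25,1,4):
    Rt=(Ro.from_rotvec(np.radians(rv)*t)*R0).as_matrix();q,e=ik(o["position"]+t*(pre+[0,0,.1]-o["position"]),Rt,q);print(q.round(2),e.round(4))
for p in(pre,gr):q,e=ik(p,R,q);print(q.round(2),e.round(4))
for y in(-.15,-.25):
  for ph in(-60,-75,-90):
   for x in(.5,.55,.6):
    qf,e=ik(np.array([x,y,.33]),final_R(R,h,-1,np.radians(ph)),q);print(x,y,ph,qf.round(2),e.round(4))
```

```text
rotvec [ 57.6 -16.9 -55.1] 81.48611566451083 d [ 0.557  0.557 -0.616]
pre [ 0.47649319 -0.43650681  0.12064445] grasp [ 0.54335812 -0.36964188  0.04676508] travel cm [ -3.08 -12.55 -15.57] [ 6.69  6.69 -7.39]
[ 0.28  0.51  0.46  1.62 -0.43  1.12  0.9 ] 0.0
[ 0.49  0.6   0.41  1.57 -0.67  1.24  0.91] 0.0
[ 0.68  0.69  0.37  1.53 -0.89  1.35  0.88] 0.0
[ 0.84  0.79  0.32  1.53 -1.09  1.44  0.82] 0.0
[ 0.86  0.92  0.28  1.56 -1.13  1.35  0.95] 0.0
[ 0.8   0.99  0.14  1.62 -1.21  1.14  0.99] 0.0
0.5 -0.15 -60 [ 1.51  0.33 -1.1   2.09 -0.77  0.59  2.47] 0.0001
0.55 -0.15 -60 [ 1.22  0.34 -0.86  2.01 -0.82  0.59  2.47] 0.0001
0.6 -0.15 -60 [ 0.96  0.36 -0.61  1.92 -0.88  0.6   2.47] 0.0001
0.5 -0.15 -75 [ 1.39  0.17 -1.03  2.14 -0.72  0.46  2.47] 0.0001
0.55 -0.15 -75 [ 0.9   0.19 -0.57  2.07 -0.78  0.46  2.47] 0.0001
0.6 -0.15 -75 [ 0.65  0.24 -0.36  1.98 -0.76  0.46  2.42] 0.0
0.5 -0.15 -90 [ 0.51  0.02 -0.24  2.23 -0.56  0.29  2.33] 0.0
0.55 -0.15 -90 [ 0.5   0.1  -0.28  2.14 -0.4   0.28  2.15] 0.0
0.6 -0.15 -90 [ 0.42  0.18 -0.23  2.04 -0.28  0.28  2.01] 0.0
0.5 -0.25 -60 [ 1.5   0.43 -0.95  1.93 -0.63  0.73  2.47] 0.0001
0.55 -0.25 -60 [ 1.28  0.44 -0.77  1.85 -0.69  0.73  2.47] 0.0001
0.6 -0.25 -60 [ 1.06  0.46 -0.58  1.77 -0.75  0.74  2.47] 0.0
0.5 -0.25 -75 [ 1.47  0.31 -0.97  2.   -0.54  0.56  2.47] 0.0001
0.55 -0.25 -75 [ 1.17  0.32 -0.71  1.93 -0.6   0.56  2.47] 0.0001
0.6 -0.25 -75 [ 0.91  0.35 -0.47  1.85 -0.66  0.57  2.47] 0.0
0.5 -0.25 -90 [ 1.28  0.17 -0.82  2.09 -0.48  0.37  2.47] 0.0001
0.55 -0.25 -90 [ 0.81  0.19 -0.39  2.02 -0.54  0.38  2.47] 0.0001
0.6 -0.25 -90 [ 0.67  0.26 -0.3   1.94 -0.46  0.38  2.36] 0.0
```

```bash
python3 -m crank '{"travel":[[-0.3,-1.25,-0.5],[-0.6,-2.5,-1],[-0.9,-3.8,-1.5],[-1.2,-5,-2.2],[-1.5,-6.3,-2.8]],"turn":[[5.8,-1.7,-5.5],[11.5,-3.4,-11],[17.3,-5.1,-16.5],[23,-6.8,-22],[28.8,-8.45,-27.5]],"gripper":[0.3,0.3,0.3,0.3,0.3]}'
python3 -m crank '{"travel":[[-0.3,-1.25,-0.5],[-0.6,-2.5,-1],[-0.9,-3.8,-1.5],[-1.2,-5,-2.2],[-1.5,-6.3,-2.8]],"turn":[[5.8,-1.7,-5.5],[11.5,-3.4,-11],[17.3,-5.1,-16.5],[23,-6.8,-22],[28.8,-8.45,-27.5]],"gripper":[0.3,0.3,0.3,0.3,0.3]}'
python3 -m crank '{"travel":[[0,0,0],[0,0,0],[0,0,0],[0,0,0],[0,0,0]],"turn":[[0,0,0],[0,0,0],[0,0,0],[0,0,0],[0,0,0]],"gripper":[0.3,0.3,0.3,0.3,0.3]}'
python3 log.py
cat > err.py <<'E'
from plan2 import *
from workcell import bot
o=bot.observe();R0=Ro.from_euler("xyz",o["tool_rot"]);R,h,d=grasp_R(np.radians(45),np.radians(52),-1)
print("turn left deg",np.degrees((Ro.from_matrix(R)*R0.inv()).as_rotvec()).round(1),"to pre cm",(100*(G-.105*d-o["position"])).round(2),"to grasp",(100*(G+.015*d-o["position"])).round(2),o["force"].round(1))
E
python3 err.py
```

```text
clock: 12.85
position: [0.4924, -0.3749, 0.2485]
tool_rot: [3.007, -0.404, 1.354]
force: [1.2, 2.0, 0.6]
grip_width: 0.0598
finger_force: 0.0
clock: 13.35
position: [0.4768, -0.4382, 0.2202]
tool_rot: [-3.133, -0.911, 0.772]
force: [-0.4, -0.9, 0.5]
grip_width: 0.0599
finger_force: 0.0
clock: 13.85
position: [0.4783, -0.4359, 0.2207]
tool_rot: [-3.137, -0.907, 0.783]
force: [0.2, 0.7, 0.4]
grip_width: 0.0597
finger_force: 0.0
[ 0.83  0.8   0.34  1.54 -1.09  1.46  0.84] [ 0.478 -0.436  0.221]
turn left deg [-0.1 -0.1 -0.1] to pre cm [ -0.18  -0.06 -10.01] to grasp [  6.5    6.63 -17.39] [0.2 0.7 0.4]
```

Pose reached exactly. I'll go to the pre-grasp and look before the final advance.

```bash
python3 -m crank '{"travel":[[-0.2,0,-3],[-0.2,0,-6],[-0.2,0,-9],[-0.2,0,-10],[-0.2,0,-10]],"turn":[[0,0,0],[0,0,0],[0,0,0],[0,0,0],[0,0,0]],"gripper":[0.3,0.3,0.3,0.3,0.3]}'
python3 -m crank '{"travel":[[0,0,0],[0,0,0],[0,0,0],[0,0,0],[0,0,0]],"turn":[[0,0,0],[0,0,0],[0,0,0],[0,0,0],[0,0,0]],"gripper":[0.3,0.3,0.3,0.3,0.3]}' 40 >/dev/null
python3 err.py; python3 look.py w3
```

```text
clock: 14.35
position: [0.4757, -0.4359, 0.1193]
tool_rot: [-3.133, -0.908, 0.779]
force: [0.6, -0.9, 0.4]
grip_width: 0.0596
finger_force: 0.0
turn left deg [-0.1 -0.2  0. ] to pre cm [ 0.07 -0.    0.02] to grasp [ 6.76  6.68 -7.37] [-0.2 -0.7 -0.1]
pos [ 0.4758 -0.4365  0.1204] d [ 0.556  0.559 -0.616] y [ 0.707 -0.707 -0.004] [ 0.86  0.94  0.3   1.56 -1.13  1.37  0.97] 0.059806989043033956 [-0.23584741 -0.74801648 -0.06160894]
327.1403723711395 213.05306378264928
327.0761390328027 262.86620773906907
326.4959264914521 314.5034357762855
```

View pics/w3.png

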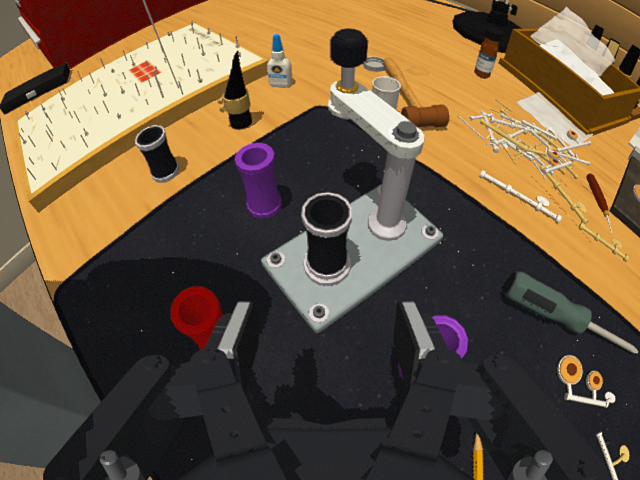

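The barrel's top ring is at (327,212), predicted (327,213), and centred between the fingers. I'll advance along the tool axis and grip.

```bash
python3 -m crank '{"travel":[[1.7,1.7,-1.85],[3.4,3.4,-3.7],[5,5,-5.5],[6,6,-6.6],[6.7,6.7,-7.4]],"turn":[[0,0,0],[0,0,0],[0,0,0],[0,0,0],[0,0,0]],"gripper":[0.3,0.3,0.3,0.3,0.3]}'
python3 -m crank '{"travel":[[0,0,0],[0,0,0],[0,0,0],[0,0,0],[0,0,0]],"turn":[[0,0,0],[0,0,0],[0,0,0],[0,0,0],[0,0,0]],"gripper":[0.3,0.3,0.3,0.3,0.3]}'
python3 err.py
python3 -m crank '{"travel":[[0,0,0],[0,0,0],[0,0,0],[0,0,0],[0,0,0]],"turn":[[0,0,0],[0,0,0],[0,0,0],[0,0,0],[0,0,0]],"gripper":[0.5,0.8,0.9,0.9,0.9]}' 40
python3 -m crank '{"travel":[[0,0,0],[0,0,0],[0,0,0],[0,0,0],[0,0,0]],"turn":[[0,0,0],[0,0,0],[0,0,0],[0,0,0],[0,0,0]],"gripper":[0.9,0.9,0.9,0.9,0.9]}' 40
python3 err.py
```

```text
clock: 15.45
position: [0.5434, -0.3682, 0.0453]
tool_rot: [-3.134, -0.908, 0.78]
force: [0.1, -0.4, -0.0]
grip_width: 0.0599
finger_force: 0.0
clock: 15.95
position: [0.5425, -0.3699, 0.0463]
tool_rot: [-3.136, -0.907, 0.78]
force: [-0.7, 0.5, -0.6]
grip_width: 0.0596
finger_force: 0.0
turn left deg [-0.1 -0.2  0. ] to pre cm [-6.6  -6.66  7.43] to grasp [0.09 0.03 0.04] [-0.7  0.5 -0.6]
clock: 16.45
position: [0.5427, -0.3696, 0.0463]
tool_rot: [-3.135, -0.908, 0.78]
force: [-2.8, -1.8, 5.6]
grip_width: 0.0326
finger_force: 39.8
clock: 16.95
position: [0.5427, -0.3696, 0.0463]
tool_rot: [-3.136, -0.908, 0.78]
force: [-3.0, -1.7, 5.1]
grip_width: 0.0322
finger_force: 39.8
turn left deg [-0.1 -0.2  0. ] to pre cm [-6.62 -6.69  7.44] to grasp [ 0.07 -0.01  0.05] [-3.  -1.7  5.1]
```

The width of 32.5 mm suggests the pads are riding on the upper flare, not the 28 mm waist. I'll regrip a bit lower.

```bash
python3 -m crank '{"travel":[[0,0,0],[0,0,0],[0,0,0],[0,0,-0.3],[0,0,-0.6]],"turn":[[0,0,0],[0,0,0],[0,0,0],[0,0,0],[0,0,0]],"gripper":[0.3,0.3,0.3,0.3,0.3]}'
python3 -m crank '{"travel":[[0,0,0],[0,0,0],[0,0,0],[0,0,0],[0,0,0]],"turn":[[0,0,0],[0,0,0],[0,0,0],[0,0,0],[0,0,0]],"gripper":[0.5,0.8,0.9,0.9,0.9]}' 40
python3 -m crank '{"travel":[[0,0,0],[0,0,0],[0,0,0],[0,0,0],[0,0,0]],"turn":[[0,0,0],[0,0,0],[0,0,0],[0,0,0],[0,0,0]],"gripper":[0.9,0.9,0.9,0.9,0.9]}' 40
python3 look.py w4
```

```text
clock: 17.45
position: [0.5427, -0.3694, 0.0397]
tool_rot: [-3.135, -0.907, 0.78]
force: [-0.3, -0.5, 0.1]
grip_width: 0.0599
finger_force: 0.0
clock: 17.95
position: [0.5427, -0.3694, 0.0401]
tool_rot: [-3.135, -0.907, 0.78]
force: [-0.2, -0.3, -0.9]
grip_width: 0.0326
finger_force: 39.6
clock: 18.45
position: [0.5427, -0.3694, 0.04]
tool_rot: [-3.135, -0.907, 0.78]
force: [0.6, 0.0, -0.0]
grip_width: 0.0327
finger_force: 39.6
pos [ 0.5427 -0.3694  0.04  ] d [ 0.556  0.559 -0.616] y [ 0.707 -0.707 -0.004] [ 0.8   1.02  0.17  1.62 -1.22  1.17  1.02] 0.03273015054424804 [ 6.17903630e-01  5.61649712e-03 -3.15355652e-04]
328.4200322750858 295.8399235364718
327.9305572493918 351.41830323261183
326.5156133403602 314.61323317544907
```

View pics/w4.png

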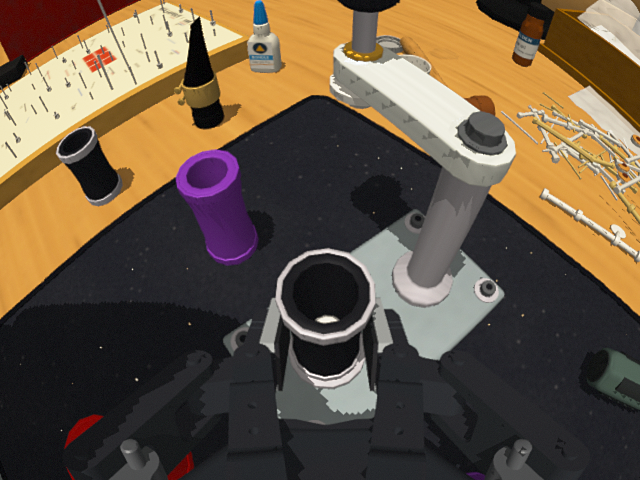

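The wrist view shows the barrel upright and centred between the pads (ring at (327,295)), with no side force, so it's a sound grip. I'll lift straight up.

```bash
python3 -m crank '{"travel":[[0,0,0],[0,0,0.5],[0,0,1],[0,0,1.5],[0,0,2]],"turn":[[0,0,0],[0,0,0],[0,0,0],[0,0,0],[0,0,0]],"gripper":[0.9,0.9,0.9,0.9,0.9]}' 60
python3 -m crank '{"travel":[[0,0,0.8],[0,0,1.6],[0,0,2.4],[0,0,3.2],[0,0,4]],"turn":[[0,0,0],[0,0,0],[0,0,0],[0,0,0],[0,0,0]],"gripper":[0.9,0.9,0.9,0.9,0.9]}'
python3 -m crank '{"travel":[[0,0,2],[0,0,5],[0,0,8],[0,0,11],[0,0,14]],"turn":[[0,0,0],[0,0,0],[0,0,0],[0,0,0],[0,0,0]],"gripper":[0.9,0.9,0.9,0.9,0.9]}'
python3 log.py
python3 - <<'E'
from plan2 import *
from workcell import bot
o=bot.observe();R0=Ro.from_euler("xyz",o["tool_rot"]);Rg,h,d=grasp_R(np.radians(45),np.radians(52),-1)
pf=np.array([.6,-.15,.36])
for ph in(-90,-80,-70):
    Rf=final_R(R0.as_matrix(),h,-1,np.radians(ph));rv=np.degrees((Ro.from_matrix(Rf)*R0.inv()).as_rotvec());print(ph,rv.round(1),np.linalg.norm(rv).round(1),"travel",(100*(pf-o["position"])).round(1),"d",Rf[:,2].round(2))
    q=o["qpos"]
    for t in np.linspace(.1,1,10):
        q,e=ik(o["position"]+t*(pf-o["position"]),(Ro.from_rotvec(np.radians(rv)*t)*R0).as_matrix(),q,m=.02);print(q.round(2),e.round(4)) if t>.95 or e>.01 else 0
E
```

```text
clock: 19.05
position: [0.5427, -0.3695, 0.0607]
tool_rot: [-3.136, -0.907, 0.78]
force: [0.5, 0.9, -0.7]
grip_width: 0.0319
finger_force: 59.3
clock: 19.55
position: [0.5427, -0.3694, 0.1008]
tool_rot: [-3.135, -0.907, 0.78]
force: [-1.0, 0.1, 0.3]
grip_width: 0.0319
finger_force: 59.3
clock: 20.05
position: [0.5425, -0.3693, 0.2417]
tool_rot: [-3.135, -0.907, 0.78]
force: [0.3, -0.1, -0.5]
grip_width: 0.032
finger_force: 59.4
[ 0.75  0.72  0.25  1.6  -1.11  1.33  0.74] [ 0.543 -0.369  0.242]
-90 [-100.8  -41.8  100.8] 148.6 travel [ 5.7 21.9 11.8] d [ 0.62 -0.   -0.79]
[ 0.28  0.13 -0.06  2.   -0.32  0.37  2.05] 0.0
-80 [-94.2 -49.   94.2] 141.9 travel [ 5.7 21.9 11.8] d [ 0.62  0.13 -0.78]
[ 0.44  0.17 -0.14  1.97 -0.67  0.49  2.33] 0.0
-70 [-87.3 -55.6  87.3] 135.3 travel [ 5.7 21.9 11.8] d [ 0.62  0.27 -0.74]
[ 0.54  0.22 -0.16  1.94 -0.88  0.62  2.48] 0.0
```

```bash
python3 -m crank '{"travel":[[0.3,1.1,1],[0.6,2.2,2],[0.9,3.3,3],[1.2,4.4,4],[1.4,5.5,5]],"turn":[[-5.04,-2.09,5.04],[-10.08,-4.18,10.08],[-15.12,-6.27,15.12],[-20.16,-8.36,20.16],[-25.2,-10.45,25.2]],"gripper":[0.9,0.9,0.9,0.9,0.9]}'; python3 log.py
python3 -m crank '{"travel":[[0.3,1.1,0.6],[0.6,2.2,1.2],[0.9,3.3,1.8],[1.2,4.4,2.4],[1.4,5.5,3]],"turn":[[-5.04,-2.09,5.04],[-10.08,-4.18,10.08],[-15.12,-6.27,15.12],[-20.16,-8.36,20.16],[-25.2,-10.45,25.2]],"gripper":[0.9,0.9,0.9,0.9,0.9]}'; python3 log.py
```

```text
clock: 20.55
position: [0.5568, -0.3139, 0.2908]
tool_rot: [2.687, -0.568, 1.55]
force: [0.3, -0.3, -1.2]
grip_width: 0.0314
finger_force: 59.4
[ 0.61  0.55  0.21  1.64 -0.9   1.2   1.09] [ 0.557 -0.314  0.291]
clock: 21.05
position: [0.5708, -0.2588, 0.3208]
tool_rot: [2.6, -0.103, 2.027]
force: [1.0, 0.6, -0.8]
grip_width: 0.0321
finger_force: 59.4
[ 0.48  0.38  0.15  1.73 -0.72  0.97  1.44] [ 0.571 -0.259  0.321]
```

```bash
python3 -m crank '{"travel":[[0.3,1.1,0.6],[0.6,2.2,1.2],[0.9,3.3,1.8],[1.2,4.4,2.4],[1.4,5.5,3]],"turn":[[-5.04,-2.09,5.04],[-10.08,-4.18,10.08],[-15.12,-6.27,15.12],[-20.16,-8.36,20.16],[-25.2,-10.45,25.2]],"gripper":[0.9,0.9,0.9,0.9,0.9]}'; python3 log.py
python3 -m crank '{"travel":[[0.3,1.1,0.3],[0.6,2.2,0.6],[0.9,3.3,0.9],[1.2,4.4,0.9],[1.4,5.4,0.9]],"turn":[[-5.04,-2.09,5.04],[-10.08,-4.18,10.08],[-15.12,-6.27,15.12],[-20.16,-8.36,20.16],[-25.2,-10.45,25.2]],"gripper":[0.9,0.9,0.9,0.9,0.9]}'
python3 -m crank '{"travel":[[0,0,0],[0,0,0],[0,0,0],[0,0,0],[0,0,0]],"turn":[[0,0,0],[0,0,0],[0,0,0],[0,0,0],[0,0,0]],"gripper":[0.9,0.9,0.9,0.9,0.9]}'
python3 log.py
cat > fin.py <<'E'
import sys
from plan2 import *
from workcell import bot
import cv2
o=bot.observe();R=Ro.from_euler("xyz",o["tool_rot"]).as_matrix()
# bore (lower->upper) in tool frame from the grasp, taken upright there
Rg=Ro.from_euler("xyz",[-3.135,-.907,.78]).as_matrix();b=R@Rg.T@np.array([0,0,1.])
print("bore by tool",b.round(4),"fix turn deg",np.degrees(np.cross(b,[-1,0,0])).round(2),"grasp pt",(o["position"]-.017*R[:,2]).round(3))
for n in("scene","wrist","top"):
    f=bot.grab_frame(n);cv2.imwrite(f"pics/{sys.argv[1]}{n}.png",f["pixels"][:,:,::-1])
    if n=="scene":print(proj(f,o["position"]))
E
python3 fin.py e
```

```text
clock: 21.55
position: [0.5847, -0.2037, 0.3508]
tool_rot: [2.738, 0.35, 2.493]
force: [0.6, -1.2, -1.8]
grip_width: 0.0317
finger_force: 59.4
[ 0.35  0.22  0.07  1.85 -0.52  0.7   1.74] [ 0.585 -0.204  0.351]
clock: 22.05
position: [0.5986, -0.1495, 0.3597]
tool_rot: [-3.139, 0.665, -3.14]
force: [1.2, -0.1, -1.1]
grip_width: 0.0315
finger_force: 59.4
clock: 22.55
position: [0.5987, -0.1509, 0.359]
tool_rot: [3.139, 0.663, 3.135]
force: [1.3, -0.5, -0.6]
grip_width: 0.0314
finger_force: 59.4
[ 0.26  0.13 -0.05  2.02 -0.36  0.37  2.08] [ 0.599 -0.151  0.359]
bore by tool [-1.0e+00  1.3e-03  7.0e-04] fix turn deg [ 0.   -0.04  0.08] grasp pt [ 0.588 -0.151  0.372]Traceback (most recent call last):
  File "fin.py", line 11, in <module>
    if n=="scene":print(proj(f,o["position"]))
                        ^^^^
NameError: name 'proj' is not defined
```

View pics/escene.png

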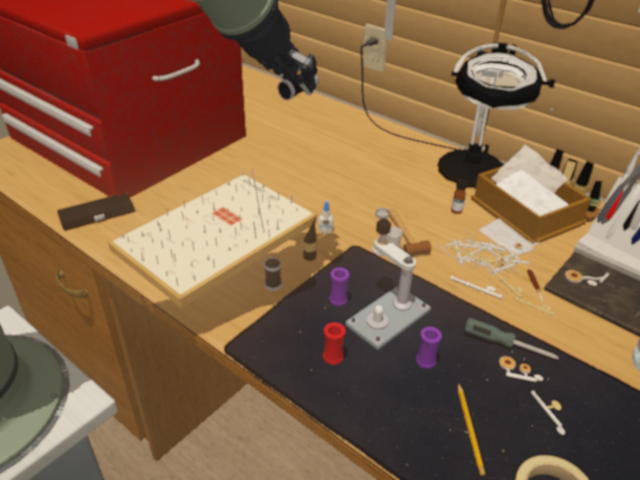

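The scene view shows the spigot bare at (377,315), the arm swung aside, and all other items in place. The barrel is held high at about (292,88). As a last check I'll compare the wrist view of the barrel now with the one at the grasp, to see if it slipped in the grip.

Run:
```python
from workcell import bot
import cv2,numpy as np
w=bot.grab_frame("wrist")["pixels"][:,:,::-1];s=bot.grab_frame("scene")["pixels"][:,:,::-1]
o=cv2.imread("pics/w4.png")
c=lambda im:cv2.resize(im[230:410,230:430],(400,360))
im=np.zeros((600,800,3),np.uint8);im[:360,:400]=c(o);im[:360,400:]=c(w);im[360:,:320]=cv2.resize(s[50:125,240:340],(320,240),interpolation=2)
cv2.imwrite("pics/last.png",im)
print(bot.observe()["position"])
```

```text
[ 0.59872613 -0.15059655  0.35898857]
```

View pics/last.png

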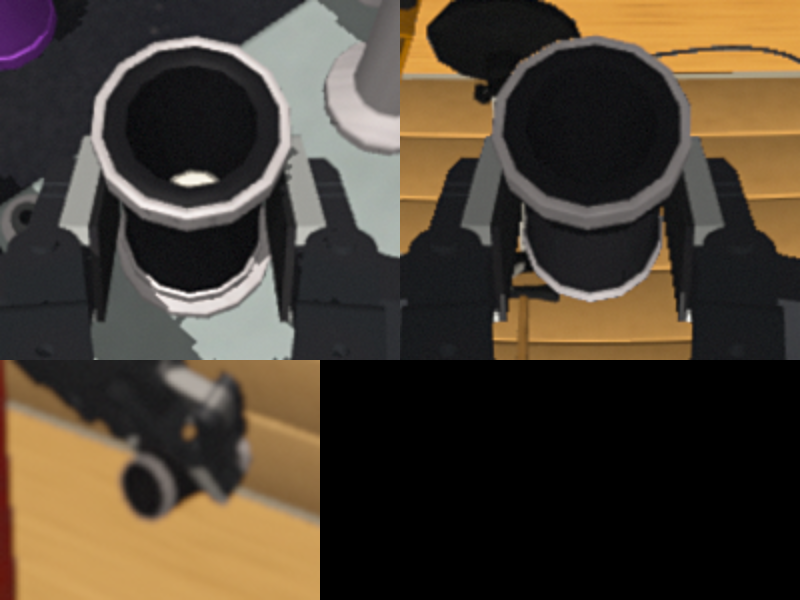

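Run:
```python
from plan2 import *
from workcell import bot
o=bot.observe();R=Ro.from_euler("xyz",o["tool_rot"]).as_matrix();p=o["position"]
f=bot.grab_frame("wrist");E=f["extrinsics"]
Rg=Ro.from_euler("xyz",[-3.135,-.907,.78]).as_matrix();pg=np.array([.5427,-.3694,.04])
def pj(P):
    q=P@E[:3,:3].T+E[:3,3];r=np.hypot(q[:,0],q[:,1]);a=np.arctan2(r,q[:,2])*f["fx"];return np.stack([f["cx"]+a*q[:,0]/r,f["cy"]+a*q[:,1]/r],1)
t=np.linspace(0,2*np.pi,100);c=np.stack([np.cos(t),np.sin(t),0*t],1)*.0165
for off in((.535,-.378),(.536,-.3765),(.534,-.377)):
  for dl in(-6,-3,0,3,6):
    M=Ro.from_rotvec(np.radians(dl)*Rg[:,1]).as_matrix()
    ctr=np.array([*off,.053]);out=[]
    for z in(.032,.026,-.032):
        P=ctr+(c+[0,0,z])@M.T; W=p+(P-pg)@Rg@R.T; u=pj(W);out+=[u[:,1].min(),u[:,1].max(),np.ptp(u[:,0])]
    print(off,dl,"top end min/max/width",np.round(out[:3],1),"upper ring low edge",round(out[4],1),"lower end max",round(out[7],1))
g=cv2=None
import cv2
im=f["pixels"];print("bore",(R@Rg.T@[0,0,1]).round(4))
```

```text
(0.535, -0.378) -6 top end min/max/width [248.  334.1 101. ] upper ring low edge 341.9 lower end max 391.4
(0.535, -0.378) -3 top end min/max/width [250.4 340.2 101.7] upper ring low edge 346.8 lower end max 388.4
(0.535, -0.378) 0 top end min/max/width [253.2 346.3 102.4] upper ring low edge 351.7 lower end max 385.3
(0.535, -0.378) 3 top end min/max/width [256.2 352.3 103. ] upper ring low edge 356.4 lower end max 382.2
(0.535, -0.378) 6 top end min/max/width [259.6 358.2 103.5] upper ring low edge 361.0 lower end max 378.9
(0.536, -0.3765) -6 top end min/max/width [243.8 328.6 100.4] upper ring low edge 336.6 lower end max 387.7
(0.536, -0.3765) -3 top end min/max/width [246.1 334.7 101.1] upper ring low edge 341.6 lower end max 384.7
(0.536, -0.3765) 0 top end min/max/width [248.8 340.8 101.7] upper ring low edge 346.4 lower end max 381.7
(0.536, -0.3765) 3 top end min/max/width [251.7 346.8 102.3] upper ring low edge 351.2 lower end max 378.5
(0.536, -0.3765) 6 top end min/max/width [255.  352.7 102.8] upper ring low edge 355.8 lower end max 375.3
(0.534, -0.377) -6 top end min/max/width [248.  334.1 101. ] upper ring low edge 341.9 lower end max 391.4
(0.534, -0.377) -3 top end min/max/width [250.4 340.2 101.7] upper ring low edge 346.8 lower end max 388.4
(0.534, -0.377) 0 top end min/max/width [253.2 346.3 102.4] upper ring low edge 351.7 lower end max 385.3
(0.534, -0.377) 3 top end min/max/width [256.2 352.3 103. ] upper ring low edge 356.4 lower end max 382.2
(0.534, -0.377) 6 top end min/max/width [259.6 358.2 103.5] upper ring low edge 361.0 lower end max 378.9
bore [-1.e+00  7.e-04  6.e-04]
```

Run:
```python
import cv2,numpy as np
from workcell import bot
a=cv2.imread("pics/w4.png",0);b=cv2.cvtColor(bot.grab_frame("wrist")["pixels"],cv2.COLOR_RGB2GRAY)
for n,im in(("grasp",a),("now",b)):
    print(n,"245-262",im[245:262,324:330].mean(1).astype(int).tolist(),"\n 326-350",im[326:350,324:330].mean(1).astype(int).tolist(),"\n 366-394",im[366:394,324:330].mean(1).astype(int).tolist())
    print(" row295 L",im[295,270:290].tolist(),"R",im[295,364:384].tolist())
```

```text
grasp 245-262 [33, 30, 41, 117, 195, 223, 239, 211, 90, 25, 27, 32, 34, 36, 41, 45, 50] 
 326-350 [32, 36, 40, 44, 46, 45, 48, 97, 189, 212, 233, 240, 216, 151, 110, 108, 110, 106, 80, 33, 14, 15, 15, 14] 
 366-394 [16, 19, 17, 18, 19, 18, 18, 15, 8, 38, 162, 251, 171, 102, 122, 202, 224, 222, 223, 223, 186, 113, 125, 172, 185, 183, 182, 181]
 row295 L [39, 40, 35, 34, 28, 74, 190, 208, 201, 198, 164, 82, 28, 31, 30, 32, 29, 30, 33, 32] R [31, 31, 33, 25, 29, 90, 168, 216, 215, 209, 199, 161, 165, 176, 176, 173, 172, 171, 170, 172]
now 245-262 [172, 171, 163, 117, 114, 121, 111, 74, 22, 15, 18, 19, 20, 20, 19, 20, 20] 
 326-350 [18, 19, 19, 20, 19, 19, 41, 99, 112, 115, 122, 125, 113, 103, 102, 104, 103, 87, 47, 18, 15, 23, 32, 33] 
 366-394 [32, 32, 31, 32, 31, 32, 30, 30, 26, 55, 149, 195, 207, 205, 155, 119, 118, 122, 122, 125, 125, 127, 128, 128, 130, 130, 132, 133]
 row295 L [139, 140, 138, 139, 141, 142, 121, 112, 113, 116, 103, 69, 21, 19, 17, 14, 22, 19, 20, 19] R [20, 22, 21, 20, 16, 41, 82, 119, 119, 118, 119, 134, 137, 135, 137, 140, 140, 142, 140, 142]
```

The ring edges match to within 1 px (253/333/344/375.5 in both images), so the barrel has not slipped. The bore is level and front to back within about 0.5°, at z ≈ 0.37 m. I'm handing in.

```bash
python3 -m crank '{"travel":[[0,0,0],[0,0,0],[0,0,0],[0,0,0],[0,0,0]],"turn":[[0,0,0],[0,0,0],[0,0,0],[0,0,0],[0,0,0]],"gripper":[0.9,0.9,0.9,0.9,0.9]}'
python3 -c "
from workcell import bot
print(bot.job_done())"
```

```text
clock: 23.3
position: [0.5987, -0.1504, 0.359]
tool_rot: [3.14, 0.663, 3.136]
force: [-0.2, -0.0, -0.3]
grip_width: 0.0317
finger_force: 59.4
the job is handed in; nothing more can be done
None
```

The barrel is off its spigot and held still about 37 cm above the bench, its bore level and front to back to about half a degree; the jig arm is swung about 94° aside, the other items look undisturbed, and the job was handed in at 23 s.

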